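# Hang the work light on the bench stand by its snap hook

### The arm

A 6-joint arm with a two-finger parallel gripper is mounted at the origin on the work surface. World frame = base frame: x ahead of the robot, y to its left, z up, the work surface at z = 0. Lengths are in mm, angles in rad, forces in N, time in s.
With the tool pointing down it reaches from about 300 to 825 mm from the base axis. Payload 5.4 kg.
Tool frame: the origin (TCP) lies at the very end of the fingers, on their centre line; the grasp point (between the pads) lies 19 mm behind it; z points along the fingers, y is the line along which they close (so a half turn about z gives the same grasp; the last joint's range is limited). The gripper opens to 92 mm and grips with 3 to 60 N. Pads are 20 mm wide; open, the fingers measure 128 mm over their backs; the gripper's body (75 mm by 189 mm) begins 69 mm behind the grasp point.
Start: joints at [1.078, 0.158, 1.597, -0, 1.386, -0.21], TCP at [160.461, 552.14, 214.601] pointing down, gripper open.
Joint ranges: [-2.91, 2.91], [-0.94, 2.29], [0.18, 2.7], [-1.29, 4.43], [0.17, 2.64], [-3, 3]. Speed limits (rad/s): [2.57, 2.57, 3.14, 3.14, 3.14, 3.14].

### API

Orientations are given as a unit quaternion [w, x, y, z].
In Python, from rig import r gives the robot as it stands.
- The arm moves only by the tool move_arm, never from a script. Its argument "rows" is a list that holds one entry, the list of rows, each a list of 7 numbers: the turn, a rotation vector about the world's x, y, z in degrees, then the shift along the world's x, y, z in mm, then the opening, from 0 (shut) to 1 (fully open). In form: [[[wx, wy, wz, x, y, z, gripper], ...]]. A call has 1 to 10 rows; each row shifts and turns the commanded pose from where the row before left it; what a row does not reach is not made up. A row lasts 1/8 s, in which the tool goes at most 62.5 mm and 10.7 degrees, less where a joint would pass 70% of its speed; a pose out of reach is approached as far as the arm can. A call with a gripper value outside its range is refused whole. The fingers move at their own pace and stop on an object; "newtons" is the grip in N (left out, the last holds). Time passes only in rows, so rows that do not move let the fingers close. It gives the time, the measured TCP pose, the force, the opening and the grip force at its end, in the units of the state.
- r.get_obs(): the state, without advancing time (a new reading comes with each control period).
- r.snapshot(name): name is "scene" or "top" or "wrist"; returns (picture, depth): 384x512x3 uint8, blue, green, red; 384x512 float32, mm along the optical axis (not along the pixel's ray), 0 where there is no reading.
- r.camera_model(name): a dict with "camera_matrix" (3x3 intrinsics, pixels), "D" ([k1, k2, p1, p2, k3] as OpenCV has them; the pictures are not rectified), "world_from_camera" (4x4, takes a point from camera to world coordinates); the wrist camera has in their place "hand_eye" (4x4, takes a point from camera to tool coordinates, whose origin is the TCP and whose axes are the flange's). Camera axes: x right, y up, looking along -z (the intrinsics and any distortion apply to the point x, -y, -z); pixel columns grow to the right and rows downward; lengths in mm; the calibration is good to about 2 mm. A picture is of the moment at which its call begins: read the wrist's pose just before it. camera_model takes no time and is no camera call.
- r.finish_job(): hands the job in; it is judged then, once.
The state is a dict: "clock": time; "joints": joint angles; "dq": joint speeds; "effort": joint torques, N m; "position": TCP position; "tool_rot": TCP orientation; "ft_force": force on the tool from outside, world axes, zero at the start; "torque": the same for the moment, N m; "finger_gap": finger opening in mm; "grip_force": force on a finger pad.
Only numpy, scipy, OpenCV 4.12 (cv2) and the standard library are available. Lean on these libraries where they do the work, as an engineer would, in place of code of your own. Each camera call takes 0.05 s, during which the arm holds its last target. There are 200 camera calls.

### The job

Hang the work light from the eye of the bench stand by its snap hook: push the hook's sprung gate against the ring until the ring forces it open and it snaps shut behind the ring, then let the light hang free. The boom may be clamped at any height, so feel for the ring gently, never pressing on the stand with more than 15 N, and leave the pots alone.

Things in the scene. Friction and masses are not known exactly. Their poses are not given: they have to be found in the camera images.
- light: Work light standing on the bench: grey drum 66 mm across, 88 mm high, white lens band, closed aluminium snap hook on top (160 mm in all), 0.23 to 0.46 kg. Origin: centre of the underside, z up. The hook lies in the light's x-z plane, 9 mm thick in y: spine at x = -30 mm, gate on the +x side, which must lead through the ring.
- gate (a joint): Angle of the hook's sprung steel gate (rad): 0 shut, 0.54 at its stop. A bar 6.4 mm thick, hinged at x 20, z 99 mm of the light, 39 mm long, free end just under the nose, opening only inwards (towards the spine). Pushed 34 mm above the hinge it starts at 4 N and takes 6.5 N at the stop; beyond that the force climbs steeply. It springs shut by itself.
- hook_spine (a point): Point on the hook's upright spine at which to grip it, across the light's y, fingers down: x -30, z 138 mm of the light, 22 mm below the hook's top. The spine measures 10 mm in x by 9 mm in y and runs from z 92 to 146 mm.
- hook_nose (a point): Underside of the hook's rounded nose (9 mm bar): x 20, z 139.5 mm of the light. The nose's inner face is at x 15.5 mm: the ring's bar has passed the nose only when its centre is at x under 12 mm, and then the light can be lowered. The hook's arch over the nose is 20 mm high at most.
- hook_crown (a point): Underside of the hook's arch at its highest: x 0, z 151 mm of the light. The lower bar of the ring comes to bear about here when the light hangs, its centre 3.5 mm below the arch. The arch falls 3 to 4 mm towards the nose and the spine.
- stand: Fixed bench stand: cast base 132 mm across, post 16 mm thick and 295 mm high at y +160 mm, boom 14 mm thick from it along -y to a steel eye bolt. Origin: on the bench straight below the eye, z up, x through the eye's hole. Eye: upright ring in the y-z plane, bar 7 mm thick, hole 28 mm, 42 mm outside. Its lower bar's centre is anywhere from 180 to 230 mm up: this is not measured.
- cup_a: Thrown white cup, 84 mm across, 95 mm high; origin at the centre of its underside. Leave it alone.
- cup_b: Thrown white cup, 76 mm across, 85 mm high; origin at the centre of its underside. Leave it alone.
- bowl: Thrown white bowl, 150 mm across, 60 mm high; origin at the centre of its underside. Leave it alone.
Not all that is in view belongs to the job. Leave any yellow look-alike of the light alone.

How it is judged (in metres and radians):
On the way, in this order (a step that is already met when the one before it is completed fails the run):
1. the light is lifted off the bench (height (world z) of light above 0.015 m), for 0.1 s.
2. the ring pushes the gate open (value of joint gate above 0.2 rad and contact force between light and stand above 1 N), for 0.05 s.
3. the gate has snapped shut with the hook's arch through the eye (value of joint gate below 0.08 rad and z of hook_crown in the frame of stand above 0.18 m and x of hook_crown in the frame of stand between -0.026 and 0.026 m and y of hook_crown in the frame of stand between -0.018 and 0.018 m), for 0.1 s.
At the end, for the whole second after the job is handed in: The light hangs from the stand's eye, nearly upright (within 20 degrees), almost still, clear of the bench and bearing on the eye: the hook's arch is over the eye (its highest point within 26 mm of the eye through the hole and 18 mm across) and the gate is shut (under 0.08 rad) (all of step 3 and contact force between light and stand above 1 N and angle between light's own z axis and vertical below 0.35 rad and height (world z) of light above 0.02 m and linear speed of light below 0.15 m/s); the robot touches nothing.
It fails at once if the light presses on the stand with more than 15 N (contact force between light and stand above 15 N).
It fails at once if a pot is disturbed (moved more than 15 mm) (distance of any of cup_a, cup_b, bowl from where it was at the start of the episode above 0.015 m).
It also fails if it takes over 72 s, if anything falls off the work surface, if the arm or the gripper's body presses on something with over 40 N, if the wrist force passes 120 N, or if a joint passes its speed limit or range.

## Working session

There is one attempt and no reset: what is moved stays moved. The work goes in short steps, Python scripts to look and compute and a tool call to move; the robot and the scene stay as the last step left them, time stands still between calls to the robot, and variables do not carry over. Pictures are saved under pics/ and viewed, at most 10 in all, crops included, and the job is handed in when it is done.

Besides the shell and the picture viewer there is one more tool, called after "Emit:" by a JSON object that holds its "method" and its "body". move_arm: Moves the arm, as the interface text tells. Its arguments: {"type":"object","properties":{"rows":{"type":"array"},"newtons":{"type":"number"}},"required":["rows"]}

```bash
mkdir -p pics
cat > h.py <<'E'
import numpy as np,cv2
from rig import r
def cloud(name):
    o=r.get_obs(); im,d=r.snapshot(name); m=r.camera_model(name)
    K=np.array(m["camera_matrix"]);D=np.array(m["D"],float)
    v,u=np.mgrid[0:384,0:512]
    p=cv2.undistortPoints(np.stack([u,v],-1).reshape(-1,1,2).astype(np.float64),K,D).reshape(384,512,2)
    P=np.stack([p[...,0]*d,-p[...,1]*d,-d,np.ones_like(d)],-1)
    if "world_from_camera" in m: T=np.array(m["world_from_camera"])
    else:
        from scipy.spatial.transform import Rotation as R
        q=o["tool_rot"]; W=np.eye(4); W[:3,:3]=R.from_quat(np.r_[q[1:],q[0]]).as_matrix(); W[:3,3]=o["position"]
        T=W@np.array(m["hand_eye"])
    X=(P@T.T)[...,:3]; X[d<=0]=np.nan
    return im,d,X,T,K,D
E
python3 - <<'E'
from h import *
print(r.get_obs())
for n in("scene","top"):
    im,d,X,T,K,D=cloud(n); np.savez(""+n,im=im,X=X); cv2.imwrite(f"pics/{n}0.png",im); print(T.round(2))
E
```

```text
{'clock': 0.0, 'joints': array([ 1.07789189e+00,  1.59015076e-01,  1.59818433e+00,  1.03654087e-05,
        1.38619022e+00, -2.10140643e-01]), 'dq': array([-2.88530275e-04, -1.60607266e-03, -1.83780528e-05, -1.34169847e-03,
       -7.43682572e-04,  4.23725219e-04]), 'effort': array([ 6.91385458e-05, -3.85571229e+01, -3.22110844e+01,  7.00335740e-02,
        3.78956634e-02, -1.18783778e-04]), 'position': array([160.17961609, 551.61217304, 213.66198775]), 'tool_rot': array([-3.14156507e-04,  1.40912244e-01,  9.90021683e-01, -8.41791003e-04]), 'ft_force': array([-0.77496465, -0.25421297,  0.01491301]), 'torque': array([-0.00825102, -0.03500149, -0.02554283]), 'grip_force': 0.0, 'finger_gap': 91.80378776281589}
[[ 6.0000e-01 -6.9000e-01  4.1000e-01  9.4814e+02]
 [ 8.0000e-01  5.0000e-01 -3.2000e-01 -4.1030e+02]
 [ 1.0000e-02  5.2000e-01  8.5000e-01  8.3635e+02]
 [ 0.0000e+00  0.0000e+00  0.0000e+00  1.0000e+00]]
[[ 0.0000e+00  1.0000e+00 -4.0000e-02  5.4337e+02]
 [-1.0000e+00  0.0000e+00 -2.0000e-02 -1.5981e+02]
 [-2.0000e-02  4.0000e-02  1.0000e+00  9.1989e+02]
 [ 0.0000e+00  0.0000e+00  0.0000e+00  1.0000e+00]]
```

View pics/scene0.png

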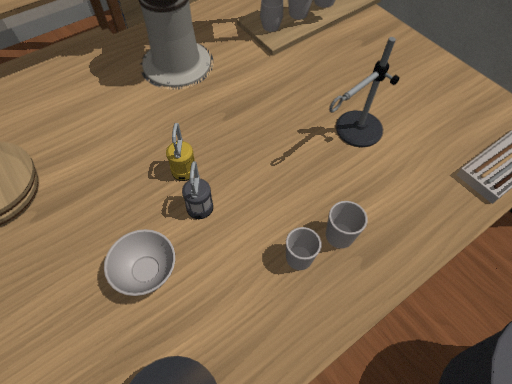

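View pics/top0.png

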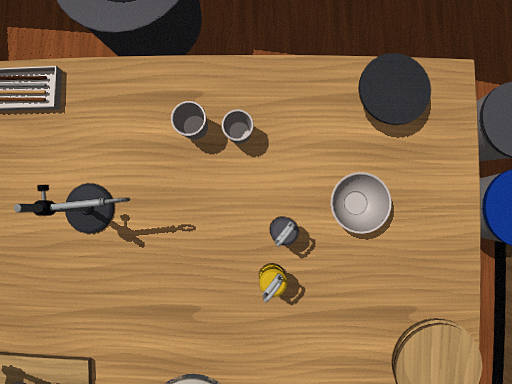

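The scene shows the grey light at about (198,198) with the yellow look-alike behind it at (180,155). From the top, the grey light is at (285,231), the yellow one at (272,283), the stand base at (90,208) and the eye at about (127,199). The cups are at (189,119) and (237,125), and the bowl at (361,203). The grey drum fits the description, so I'll measure and confirm it in a crop.

Run:
```python
from h import *
a=np.load("top.npz");im,X=a["im"],a["X"]
cv2.imwrite("pics/top_crop.png",np.hstack([cv2.resize(im[200:310,240:330],(400,489),interpolation=2),cv2.resize(im[160:260,10:210][:, :],(400,200),interpolation=2) if 0 else cv2.resize(im[170:250,70:136],(400,489),interpolation=2)]))
def reg(n,X,c0,c1,r0,r1,z0,z1,xr=None):
    S=X[r0:r1,c0:c1].reshape(-1,3); S=S[(S[:,2]>z0)&(S[:,2]<z1)]
    print(n,len(S),S.mean(0).round(1) if len(S) else '',S.min(0).round() if len(S) else '',S.max(0).round() if len(S) else '')
    return S
for n,b in dict(cupa=(165,212,95,142),cupb=(218,257,105,145),bowl=(325,398,168,240)).items(): 
    reg(n,X,*b,15,120)
reg("drum",X,265,305,212,250,70,100)
S=reg("hook",X,265,305,212,250,110,175)
c=S[:,:2].mean(0);w,V=np.linalg.eigh(np.cov((S[:,:2]-c).T)); print("dir",np.degrees(np.arctan2(V[1],V[0])),w**.5); print(S.round(0).tolist()[::4])
reg("stand base",X,60,120,180,236,8,40)
for z in (170,200,215,230,245):
  reg("boom%d"%z,X,45,135,190,215,z,z+15)
b=np.load("scene.npz");X=b["X"]
reg("s hook",X,180,215,160,195,110,175)
for z in (170,200,215,230,245):
  reg("s eye%d"%z,X,325,350,85,115,z,z+15)
```

```text
cupa 802 [758.6   7.2  67.4] [711. -38.  15.] [794.  43.  99.]
cupb 539 [ 746.5 -111.    63.3] [ 703. -150.   15.] [775. -77.  88.]
bowl 2194 [ 557.5 -419.    38.1] [ 484. -484.   15.] [ 629. -335.   63.]
drum 506 [ 492.3 -223.6   87.1] [ 459. -256.   70.] [ 522. -193.   99.]
hook 123 [ 485.7 -220.7  152. ] [ 461. -240.  112.] [ 509. -201.  160.]
dir [-128.83661646  141.16338354] [ 2.60647048 17.4082503 ]
[[507.0, -235.0, 112.0], [509.0, -240.0, 145.0], [507.0, -237.0, 152.0], [505.0, -235.0, 154.0], [503.0, -233.0, 156.0], [501.0, -229.0, 154.0], [501.0, -237.0, 156.0], [499.0, -232.0, 158.0], [497.0, -228.0, 158.0], [495.0, -224.0, 158.0], [492.0, -222.0, 157.0], [493.0, -230.0, 160.0], [490.0, -226.0, 156.0], [488.0, -220.0, 159.0], [488.0, -228.0, 156.0], [486.0, -224.0, 158.0], [484.0, -220.0, 157.0], [482.0, -216.0, 156.0], [480.0, -212.0, 155.0], [480.0, -220.0, 156.0], [477.0, -214.0, 155.0], [472.0, -205.0, 118.0], [475.0, -211.0, 156.0], [469.0, -203.0, 114.0], [473.0, -209.0, 158.0], [469.0, -202.0, 129.0], [471.0, -210.0, 153.0], [468.0, -204.0, 145.0], [469.0, -212.0, 155.0], [466.0, -208.0, 151.0], [464.0, -208.0, 151.0]]
stand base 1502 [537.3 272.3  14.3] [475. 213.   8.] [603. 341.  40.]
boom170 2 [535.7 270.4 172.8] [536. 270. 171.] [536. 271. 175.]
boom200 429 [549.1 205.1 211.7] [528.  97. 200.] [577. 277. 215.]
boom215 154 [550.5 184.6 220.9] [528.  98. 215.] [563. 269. 230.]
boom230 0   
boom245 0   
s hook 145 [ 491.1 -224.1  143.5] [ 464. -242.  111.] [ 512. -202.  160.]
s eye170 0   
s eye200 86 [558.4 137.  208.7] [548.  94. 200.] [565. 165. 215.]
s eye215 49 [560.8 112.6 222.1] [557.  97. 215.] [565. 154. 230.]
s eye230 0   
s eye245 0
```

View pics/top_crop.png

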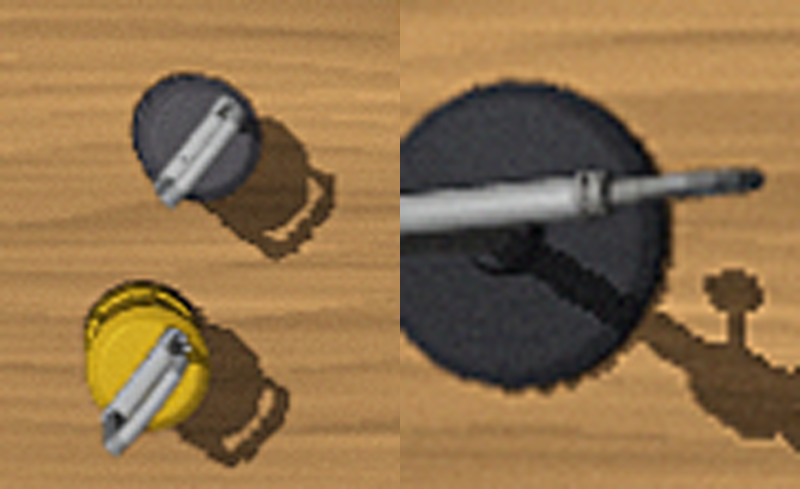

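The crop confirms the left grey-drum light as the target: black/grey body at crop (195,135), with the hook running from upper right to lower left. It sits at about (490,-224), with its +x near -39° and the spine on the near-left side. The yellow one stays untouched. The eye is at about (560,118), with its hole axis near 8.7°. I'll move to where the wrist camera can see the eye.

Emit:
{"method": "move_arm", "body": {"rows": [[[0,0,2.5,20,-43,12,0.4],[0,0,2.5,20,-43,12,0.4],[0,0,2.5,20,-43,12,0.4],[0,0,2.5,20,-43,12,0.4],[0,0,2.5,20,-43,12,0.4],[0,0,2.5,20,-43,12,0.4],[0,0,2.5,20,-43,12,0.4],[0,0,2.5,20,-43,12,0.4],[0,0,2.5,20,-43,12,0.4],[0,0,2.5,20,-43,12,0.4]]]}}

```text
clock: 1.35
position: [360.7, 120.7, 334.7]
tool_rot: [-0.0, -0.077, 0.997, 0.0]
ft_force: [1.0, -0.3, -0.3]
finger_gap: 37.2
grip_force: 0.0
```

Run:
```python
from h import *
im,d,X,T,K,D=cloud("wrist"); print(np.array(r.camera_model("wrist")["hand_eye"]).round(2).tolist(),K.tolist()); print(r.get_obs()["position"],T.round(2).tolist())
for u,v in((256,192),(0,192),(511,192),(256,0),(256,383)): print(u,v,X[v,u])
S=X.reshape(-1,3);k=(abs(S[:,0]-560)<40)&(S[:,1]>85)&(S[:,1]<165)&(S[:,2]>150); print(k.sum(),S[k].min(0) if k.any() else 0,S[k].max(0) if k.any() else 0)
cv2.imwrite("pics/w1.png",im);np.savez("w1",im=im,X=X)
```

```text
[[0.0, 0.96, 0.26, 73.27], [1.0, -0.0, -0.0, 0.21], [-0.0, 0.26, -0.96, -170.75], [0.0, 0.0, 0.0, 1.0]] [[279.660085980087, 0.0, 255.56463661532675], [0.0, 279.660085980087, 193.260005078363], [0.0, 0.0, 1.0]]
[363.10705555 116.34154509 336.06670633] [[-0.16, -0.95, -0.26, 288.24], [0.99, -0.15, -0.04, 109.55], [0.0, -0.26, 0.96, 505.46], [0.0, 0.0, 0.0, 1.0]]
256 192 [421.75045468 131.4753435    0.88237539]
0 192 [ 499.46181134 -362.89205462    0.56985231]
511 192 [344.18512183 623.54602148   1.14850684]
256 0 [106.07841377  81.70450111   0.22074527]
256 383 [338.3790595  117.53721803 462.94185275]
644 [545.25158911  97.78239907 189.60348295] [562.78470428 164.92431519 229.66694652]
```

Run:
```python
from h import *
a=np.load("w1.npz");im,X=a["im"],a["X"]
k=(abs(X[...,0]-560)<40)&(X[...,1]>85)&(X[...,1]<165)&(X[...,2]>150)
v,u=np.where(k);print(u.min(),u.max(),v.min(),v.max())
u0,u1,v0,v1=u.min()-15,u.max()+15,v.min()-15,min(384,v.max()+15)
cv2.imwrite("pics/w1c.png",cv2.resize(im[v0:v1,u0:u1],None,fx=7,fy=7,interpolation=2)[:600,:800]);print(u0,v0)
S=X[k]
for y in range(96,165,4):
    q=S[(S[:,1]>=y)&(S[:,1]<y+4)]
    if len(q): print(y,len(q),q[:,0].mean().round(1),"z",np.sort(q[:,2])[::max(1,len(q)//8)].round(0))
```

```text
214 266 321 346
199 306
96 16 559.1 z [201. 205. 207. 208. 211. 212. 213. 215.]
100 53 558.3 z [194. 200. 204. 207. 211. 213. 217. 219. 221.]
104 48 558.3 z [192. 196. 198. 201. 209. 220. 222. 225.]
108 37 558.1 z [190. 193. 194. 196. 196. 222. 224. 226. 227. 228.]
112 34 557.7 z [190. 191. 193. 194. 195. 225. 226. 228. 229.]
116 39 557.4 z [190. 192. 193. 193. 194. 225. 227. 227. 228. 229.]
120 35 556.8 z [191. 193. 194. 194. 222. 225. 227. 228. 228.]
124 38 556.4 z [192. 194. 195. 196. 197. 222. 224. 225. 226. 227.]
128 53 555.7 z [194. 197. 198. 201. 210. 218. 221. 223. 224.]
132 49 555.1 z [196. 202. 205. 209. 212. 216. 219. 220. 223.]
136 27 554.6 z [200. 206. 208. 210. 211. 211. 212. 213. 214.]
140 23 554.4 z [207. 208. 209. 209. 210. 210. 211. 212. 212. 212. 212. 213.]
144 20 553.7 z [207. 208. 209. 210. 211. 212. 212. 212. 212. 213.]
148 42 552.3 z [204. 208. 210. 211. 212. 213. 215. 215. 216.]
152 43 550.9 z [204. 209. 210. 212. 213. 214. 215. 215. 216.]
156 41 551.1 z [204. 207. 210. 212. 213. 214. 215. 216. 217.]
160 35 551.1 z [205. 209. 211. 212. 213. 214. 214. 215. 215.]
164 11 550.3 z [206. 207. 208. 210. 212. 213. 213. 214. 214. 215. 215.]
```

View pics/w1c.png

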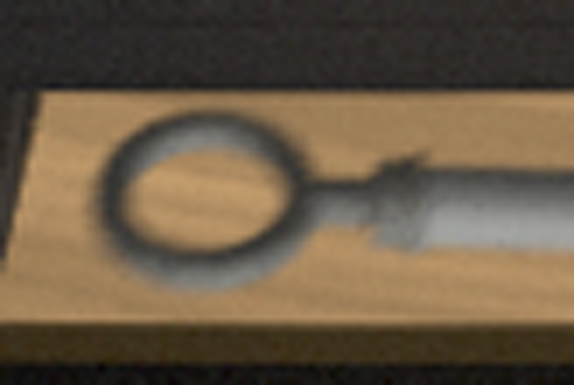

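The crop shows the whole eye ring, at crop (200,200) (about pixel (228,334) in the wrist image). Its top is at z≈229.5, so the lower bar's centre is at z≈191, and the ring centre is near (560.5,117.5). I'll check that height by lowering shut fingertips gently onto the ring's top.

Emit:
{"method": "move_arm", "body": {"rows": [[[0,0,0,40,-1,-16,0],[0,0,0,40,-1,-16,0],[0,0,0,40,-1,-16,0],[0,0,0,40,-1,-16,0],[0,0,0,40,-1,-16,0],[0,0,0,0,0,0,0],[0,0,0,0,0,0,0],[0,0,0,0,0,0,0]]]}}

```text
clock: 2.4
position: [560.0, 117.4, 255.9]
tool_rot: [0.001, -0.077, 0.997, -0.0]
ft_force: [-0.4, 0.5, 0.9]
finger_gap: 0.3
grip_force: 0.0
```

Run:
```python
from h import *
print(r.get_obs())
```

```text
{'clock': 2.4, 'joints': array([-4.41129950e-03,  1.24433774e-01,  1.55315101e+00,  3.08986229e-05,
        1.46227140e+00, -1.72913313e+00]), 'dq': array([-2.18395203e-04, -3.43105268e-03, -1.53752460e-03, -3.08109915e-04,
       -5.66357344e-04, -2.11781699e-05]), 'effort': array([-1.07452346e-01, -3.70326269e+01, -3.25828922e+01, -2.84924603e-02,
        6.31541549e-02,  1.91044113e-03]), 'position': array([560.00134159, 117.44071088, 255.86399341]), 'tool_rot': array([ 8.66607060e-04, -7.68851097e-02,  9.97039581e-01, -5.52645278e-05]), 'ft_force': array([-0.40420343,  0.51782759,  0.85429208]), 'torque': array([ 0.01143875,  0.03647235, -0.00611788]), 'grip_force': 0.0, 'finger_gap': 0.26486423225468736}
```

Emit:
{"method": "move_arm", "body": {"rows": [[[0,0,0,0,0,-10,0],[0,0,0,0,0,-9,0],[0,0,0,0,0,-3,0],[0,0,0,0,0,0,0]]]}}

```text
clock: 2.9
position: [560.2, 117.1, 232.1]
tool_rot: [-0.0, -0.077, 0.997, 0.0]
ft_force: [-1.2, -0.1, 0.9]
finger_gap: 0.3
grip_force: 0.0
```

Emit:
{"method": "move_arm", "body": {"rows": [[[0,0,0,0,0,-1.5,0],[0,0,0,0,0,-1,0],[0,0,0,0,0,0,0]]]}}

```text
clock: 3.28
position: [560.5, 117.2, 230.1]
tool_rot: [0.0, -0.077, 0.997, 0.0]
ft_force: [-0.3, -0.0, -0.6]
finger_gap: 0.4
grip_force: 0.0
```

Emit:
{"method": "move_arm", "body": {"rows": [[[0,0,0,0,0,-1,0],[0,0,0,0,0,0,0]]]}}

```text
clock: 3.52
position: [560.4, 117.2, 229.0]
tool_rot: [-0.0, -0.077, 0.997, 0.0]
ft_force: [0.7, -0.0, -0.1]
finger_gap: 0.1
grip_force: 0.0
```

Emit:
{"method": "move_arm", "body": {"rows": [[[0,0,0,0,0,-1,0],[0,0,0,0,0,0,0]]]}}

```text
clock: 3.78
position: [560.6, 117.1, 228.4]
tool_rot: [0.0, -0.077, 0.997, -0.0]
ft_force: [0.7, -0.3, 2.5]
finger_gap: 0.5
grip_force: 0.8
```

Emit:
{"method": "move_arm", "body": {"rows": [[[0,0,0,0,0,-1,0],[0,0,0,0,0,0,0]]]}}

```text
clock: 4.03
position: [560.6, 117.1, 228.2]
tool_rot: [0.0, -0.077, 0.997, -0.0]
ft_force: [-2.4, 0.4, 5.5]
finger_gap: 0.5
grip_force: 2.9
```

Contact came at TCP z≈228.5, so the lower bar's centre is at about 190 mm, which agrees with the picture. Next I'll go above the light.

Emit:
{"method": "move_arm", "body": {"rows": [[[0,0,0,0,0,30,0],[0,0,0,0,0,30,0.2],[0,0,-6,-12,-40,0,0.4],[0,0,-6,-12,-40,0,0.4],[0,0,-6,-12,-40,0,0.4],[0,0,-6,-12,-40,0,0.4],[0,0,-6,-12,-40,0,0.4],[0,0,-6,-12,-40,0,0.4],[0,0,-6,-12,-40,0,0.4],[0,0,-6,-12,-40,0,0.4]]]}}

```text
clock: 5.28
position: [463.9, -204.1, 286.9]
tool_rot: [0.0, 0.337, 0.941, 0.0]
ft_force: [0.8, -0.2, -0.4]
finger_gap: 37.0
grip_force: 0.0
```

Emit:
{"method": "move_arm", "body": {"rows": [[[0,0,0,0,0,0,0.4],[0,0,0,0,0,0,0.4],[0,0,0,0,0,0,0.4],[0,0,0,0,0,0,0.4]]]}}

```text
clock: 5.78
position: [464.8, -202.0, 287.1]
tool_rot: [0.0, 0.335, 0.942, 0.0]
ft_force: [-0.5, -0.2, 0.6]
finger_gap: 37.0
grip_force: 0.0
```

Run:
```python
from h import *
im,d,X,T,K,D=cloud("wrist"); print(r.get_obs()["position"],r.get_obs()["tool_rot"])
np.savez("w2",im=im,X=X);cv2.imwrite("pics/w2.png",im)
S=X.reshape(-1,3)
def rep(n,k):
    P=S[k];print(n,len(P),P.mean(0).round(1),P.min(0).round(),P.max(0).round());return P
near=np.hypot(S[:,0]-490,S[:,1]+224)<45
D_=rep("drumtop",near&(S[:,2]>80)&(S[:,2]<95))
c,rad=cv2.minEnclosingCircle(D_[:,:2].astype(np.float32));print(c,rad)
H=rep("hook",near&(S[:,2]>105)&(S[:,2]<170))
m=H[:,:2].mean(0);w,V=np.linalg.eigh(np.cov((H[:,:2]-m).T));e=V[:,1]*np.sign(V[0,1]);print("angle",np.degrees(np.arctan2(e[1],e[0])))
T_=H[H[:,2]>150];m=T_[:,:2].mean(0);w,V=np.linalg.eigh(np.cov((T_[:,:2]-m).T));e=V[:,1]*np.sign(V[0,1]);print("angle top",np.degrees(np.arctan2(e[1],e[0])),m)
s=(H[:,:2]-np.array(c))@e;t=(H[:,:2]-np.array(c))@np.array([-e[1],e[0]])
for a in range(-44,36,6):
    q=(s>=a)&(s<a+6)
    if q.any():print(a,q.sum(),"t",t[q].mean().round(1),"z",H[q,2].min().round(),H[q,2].max().round())
```

```text
[ 464.73183036 -202.1420618   287.12912264] [4.70991840e-05 3.34773249e-01 9.42298716e-01 2.02644022e-05]
drumtop 1281 [ 489.1 -223.8   87.6] [ 459. -258.   80.] [ 524. -193.   95.]
(490.21429443359375, -225.0531768798828) 33.718814849853516
hook 431 [ 483.  -218.9  150.5] [ 462. -246.  105.] [ 514. -202.  162.]
angle -37.72526740107553
angle top -38.24874625742711 [ 485.82847595 -221.15062058]
-38 59 t 0.2 z 106.0 147.0
-32 49 t -0.1 z 145.0 154.0
-26 41 t 0.2 z 151.0 158.0
-20 41 t 0.5 z 153.0 159.0
-14 44 t 0.5 z 155.0 160.0
-8 42 t 0.6 z 155.0 161.0
-2 40 t 0.4 z 157.0 162.0
4 35 t 0.1 z 156.0 161.0
10 37 t 0.3 z 154.0 160.0
16 28 t 0.7 z 105.0 158.0
22 15 t 1.1 z 105.0 150.0
```

View pics/w2.png

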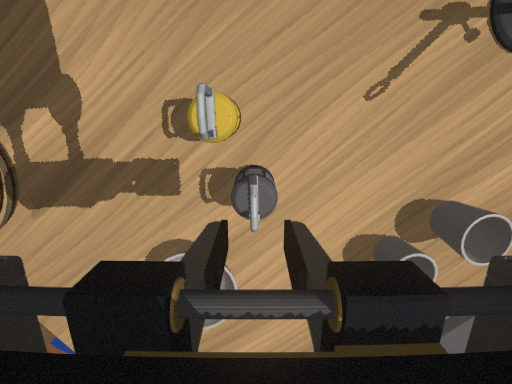

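The wrist view shows the grey light at (253,192), with its hook from (253,175) to (255,228), between the fingers' lines; the yellow one at (213,115) stays clear. The spine is at about (466.8,-206.2) and the hook's x points at -38°. I'll descend and grip it.

Emit:
{"method": "move_arm", "body": {"rows": [[[0,0,1,2,-3.5,-40,0.4],[0,0,0,0,0,-40,0.4],[0,0,0,0,0,-40,0.4],[0,0,0,0,0,-30,0.4],[0,0,0,0,0,-18,0.4],[0,0,0,0,0,0,0.4],[0,0,0,0,0,0,0.2]]]}}

```text
clock: 6.7
position: [467.4, -206.9, 120.5]
tool_rot: [0.001, 0.327, 0.945, -0.0]
ft_force: [-0.3, 1.0, -0.0]
finger_gap: 28.7
grip_force: 0.0
```

Emit:
{"method": "move_arm", "body": {"rows": [[[0,0,0,0,0,0,0],[0,0,0,0,0,0,0],[0,0,0,0,0,0,0],[0,0,0,0,0,0,0]]], "newtons": 60}}

```text
clock: 7.2
position: [466.8, -206.9, 119.9]
tool_rot: [0.001, 0.327, 0.945, -0.0]
ft_force: [-1.6, -1.3, 6.2]
finger_gap: 8.4
grip_force: 60.0
```

Emit:
{"method": "move_arm", "body": {"rows": [[[0,0,0,0,0,5,0],[0,0,0,0,0,10,0],[0,0,0,0,0,20,0],[0,0,0,0,0,25,0],[0,0,0,0,0,0,0],[0,0,0,0,0,0,0]]]}}

```text
clock: 7.95
position: [465.9, -205.9, 178.0]
tool_rot: [-0.001, 0.327, 0.945, 0.0]
ft_force: [-0.2, 0.3, -3.8]
finger_gap: 8.4
grip_force: 60.0
```

Run:
```python
from h import *
im,d,X,T,K,D=cloud("wrist"); o=r.get_obs();print(o["position"],o["ft_force"],o["torque"],o["finger_gap"])
cv2.imwrite("pics/w3.png",im)
im,d,X,T,K,D=cloud("scene");cv2.imwrite("pics/s3.png",im[100:260,130:290]); np.savez("s3",im=im,X=X)
cv2.imwrite("pics/s3.png",cv2.resize(im[90:240,120:270],(600,600),interpolation=2))
```

```text
[ 465.68804176 -205.7285252   177.67274673] [-0.93371784 -0.43224427 -3.90919281] [ 0.04673196  0.09671687 -0.02907882] 8.327691450972083
```

View pics/s3.png

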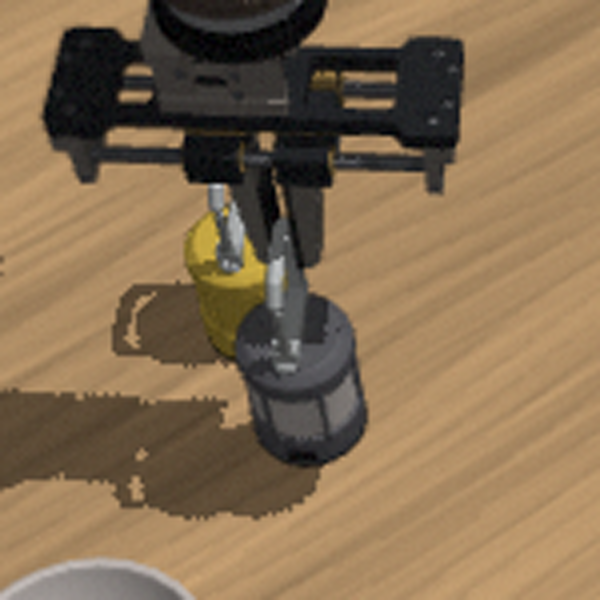

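```bash
cat > tilt.py <<'E'
from h import *
from scipy.optimize import least_squares
def fit(X,c0,z0,rng=60):
    # fit drum pose: cylinder R33 + plane top at 88, params cx,cy (at bottom),zb, tilt ax,ay
    S=X.reshape(-1,3);S=S[np.isfinite(S).all(1)]
    S=S[(np.hypot(S[:,0]-c0[0],S[:,1]-c0[1])<rng)&(S[:,2]>z0+5)&(S[:,2]<z0+100)]
    def f(p):
        n=np.array([p[3],p[4],1]);n/=np.linalg.norm(n);Q=S-p[:3];h=Q@n;rad=np.linalg.norm(Q-h[:,None]*n,axis=1)
        return np.where((abs(h-88)<abs(rad-33)),h-88,rad-33)
    s=least_squares(f,[*c0,z0,0,0],loss="soft_l1",f_scale=2)
    return s.x,len(S),np.median(abs(f(s.x)))
E
python3 - <<'E'
from tilt import *
print(fit(np.load("s3.npz")["X"],(490,-225),58,50))
print(fit(np.load("scene.npz")["X"],(490,-225),0,50))
E
```

```text
(array([ 4.88108928e+02, -2.22918627e+02,  5.69973517e+01, -7.06606789e-03,
        1.96249295e-04]), 1033, np.float64(1.4220661704996047))
(array([ 4.89712642e+02, -2.24617517e+02, -5.53472059e-01, -1.00178120e-02,
       -3.53018609e-03]), 908, np.float64(1.4373932691639215))
```

The light came up straight, with a tilt under 0.01 rad, and the bottom is at z≈58. I'll carry it to stand off in front of the eye and turn it by 45°.

Emit:
{"method": "move_arm", "body": {"rows": [[[0,0,3,0.5,15,0,0],[0,0,5,0.5,35,0,0],[0,0,5,0.5,35,0,0],[0,0,5,0.5,35,0,0],[0,0,5,0.5,35,0,0],[0,0,5,0.5,35,0,0],[0,0,5,0.5,35,0,0],[0,0,5,0.5,35,0,0],[0,0,4,0.5,33,-1,0],[0,0,3,0.5,20,0,0]]]}}

```text
clock: 9.3
position: [470.3, 109.0, 177.5]
tool_rot: [-0.001, -0.062, 0.998, 0.0]
ft_force: [0.4, -0.8, -2.7]
finger_gap: 8.4
grip_force: 60.0
```

Emit:
{"method": "move_arm", "body": {"rows": [[[0,0,0,0,0,0,0],[0,0,0,0,0,0,0],[0,0,0,0,0,0,0],[0,0,0,0,0,0,0]]]}}

```text
clock: 9.8
position: [471.5, 106.0, 178.1]
tool_rot: [-0.0, -0.059, 0.998, -0.0]
ft_force: [-0.4, 0.7, -3.4]
finger_gap: 8.7
grip_force: 60.0
```

Run:
```python
from tilt import *
a=np.load("top.npz")["X"];S=a[185:225,5:135].reshape(-1,3);S=S[(S[:,2]>195)&(S[:,2]<235)&(S[:,1]<240)]
print("top boom",np.polyfit(S[:,1],S[:,0],1),np.polyval(np.polyfit(S[:,1],S[:,0],1),117.3))
S=S[S[:,1]<138];print("top ring y",S[:,1].min(),S[:,0].mean(),np.polyfit(S[:,1],S[:,0],1))
im,d,X,T,K,D=cloud("scene");o=r.get_obs();print(o["position"],o["tool_rot"],o["ft_force"])
p=o["position"]; print(fit(X,(p[0]+30,p[1]+4),57,50))
np.savez("s4",im=im,X=X)
cv2.imwrite("pics/s4.png",cv2.resize(im[60:210,240:390],(600,600),interpolation=2))
im,d,X,T,K,D=cloud("top");cv2.imwrite("pics/t4.png",cv2.resize(im[160:260,60:160],(600,600),interpolation=2))
```

```text
top boom [-1.12115648e-01  5.71468511e+02] 558.3173456183665
top ring y 97.28069101743549 558.6091790983869 [-1.44818949e-01  5.75096157e+02]
[471.52952908 106.12768545 178.1309786 ] [ 2.06553950e-05 -5.87667970e-02  9.98271738e-01 -2.31967909e-05] [-1.46936667e-03 -7.94146273e-01 -2.89351881e+00]
(array([ 5.00955077e+02,  1.10479581e+02,  5.74895057e+01, -6.58997350e-03,
        1.84966218e-02]), 935, np.float64(1.5422197647564815))
```

View pics/s4.png

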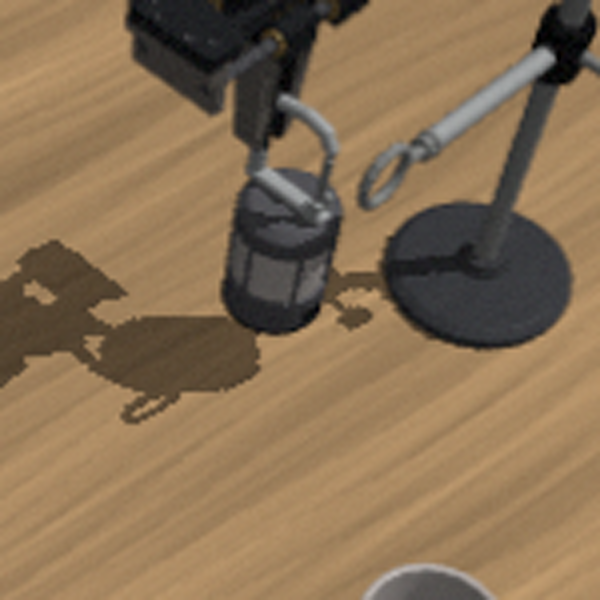

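The side crop shows the light upright with its gate side (crop (325,180)) facing the eye at crop (388,175). I'll advance along the hole's axis (7°), with 27 mm of free travel first.

Emit:
{"method": "move_arm", "body": {"rows": [[[0,0,0,7,0.9,-1,0],[0,0,0,7,0.9,0,0],[0,0,0,7,0.9,0,0],[0,0,0,4,0.5,0,0],[0,0,0,2,0.2,0,0],[0,0,0,0,0,0,0]]]}}

```text
clock: 10.65
position: [498.5, 110.1, 177.0]
tool_rot: [-0.0, -0.059, 0.998, -0.0]
ft_force: [0.7, -0.4, -3.3]
finger_gap: 8.4
grip_force: 60.0
```

Run:
```python
from h import *
im,d,X,T,K,D=cloud("scene");o=r.get_obs();print(o["position"],o["ft_force"],o["torque"])
A=cv2.resize(im[70:140,290:360],(400,400),interpolation=2)
im,d,X,T,K,D=cloud("top");B=cv2.resize(im[175:225,90:140],(400,400),interpolation=2)
cv2.imwrite("pics/c5.png",np.hstack([A,B]))
```

```text
[498.35438945 110.0555223  177.04052493] [-0.63383434  0.25936515 -3.30218585] [ 0.02771808  0.08820914 -0.02031431]
```

View pics/c5.png

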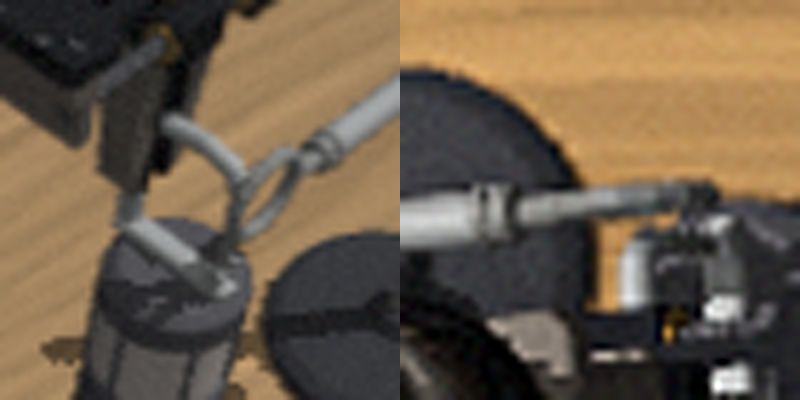

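The crops show the nose just in front of the ring (left crop (238,180)) and the hook in line with the ring's centre (right crop (635,240) against a ring spanning 540–720). Now I'll push in small steps.

Emit:
{"method": "move_arm", "body": {"rows": [[[0,0,0,1,0.1,0,0],[0,0,0,1,0.1,0,0],[0,0,0,1,0.1,0,0],[0,0,0,0,0,0,0]]]}}

```text
clock: 11.25
position: [501.5, 110.3, 177.1]
tool_rot: [0.0, -0.059, 0.998, 0.0]
ft_force: [-0.7, -0.2, -3.9]
finger_gap: 8.4
grip_force: 60.0
```

Emit:
{"method": "move_arm", "body": {"rows": [[[0,0,0,1,0.1,0,0],[0,0,0,1,0.1,0,0],[0,0,0,0,0,0,0]]]}}

```text
clock: 11.62
position: [502.9, 110.5, 176.9]
tool_rot: [-0.001, -0.059, 0.998, -0.0]
ft_force: [-4.0, -0.1, -2.1]
finger_gap: 8.4
grip_force: 60.0
```

Emit:
{"method": "move_arm", "body": {"rows": [[[0,0,0,1,0.1,0,0],[0,0,0,1,0.1,0,0],[0,0,0,0,0,0,0]]]}}

```text
clock: 12.0
position: [505.2, 110.7, 176.9]
tool_rot: [-0.0, -0.059, 0.998, 0.0]
ft_force: [-4.4, 0.2, -2.8]
finger_gap: 8.4
grip_force: 60.0
```

Emit:
{"method": "move_arm", "body": {"rows": [[[0,0,0,1,0.1,0,0],[0,0,0,1,0.1,0,0],[0,0,0,1,0.1,0,0],[0,0,0,1,0.1,0,0],[0,0,0,0,0,0,0]]]}}

```text
clock: 12.62
position: [509.4, 111.2, 177.0]
tool_rot: [-0.0, -0.059, 0.998, 0.0]
ft_force: [-5.7, -0.3, -2.6]
finger_gap: 8.6
grip_force: 60.0
```

Emit:
{"method": "move_arm", "body": {"rows": [[[0,0,0,1,0.1,0,0],[0,0,0,1,0.1,0,0],[0,0,0,1,0.1,0,0],[0,0,0,1,0.1,0,0],[0,0,0,0,0,0,0]]]}}

```text
clock: 13.25
position: [513.2, 111.5, 177.0]
tool_rot: [-0.0, -0.059, 0.998, -0.0]
ft_force: [-6.3, -1.2, -1.0]
finger_gap: 8.4
grip_force: 60.0
```

Emit:
{"method": "move_arm", "body": {"rows": [[[0,0,0,1,0.1,0,0],[0,0,0,1,0.1,0,0],[0,0,0,1,0.1,0,0],[0,0,0,0,0,0,0]]]}}

```text
clock: 13.75
position: [516.0, 111.8, 176.9]
tool_rot: [-0.001, -0.059, 0.998, -0.0]
ft_force: [-6.3, -0.5, -1.8]
finger_gap: 8.3
grip_force: 60.0
```

Emit:
{"method": "move_arm", "body": {"rows": [[[0,0,0,1,0.1,0,0],[0,0,0,0.5,0,0,0],[0,0,0,0,0,0,0]]]}}

```text
clock: 14.12
position: [517.3, 112.0, 176.8]
tool_rot: [-0.001, -0.059, 0.998, 0.0]
ft_force: [-6.1, -0.6, -2.5]
finger_gap: 8.5
grip_force: 60.0
```

Emit:
{"method": "move_arm", "body": {"rows": [[[0,0,0,1,0.1,0,0],[0,0,0,0.5,0,0,0],[0,0,0,0,0,0,0]]]}}

```text
clock: 14.5
position: [518.7, 112.0, 176.5]
tool_rot: [-0.001, -0.059, 0.998, 0.0]
ft_force: [-6.3, -1.0, -2.7]
finger_gap: 8.8
grip_force: 60.0
```

Emit:
{"method": "move_arm", "body": {"rows": [[[0,0,0,0.7,0.1,0,0],[0,0,0,0,0,-1,0],[0,0,0,0,0,-1,0],[0,0,0,0,0,0,0]]]}}

```text
clock: 15.0
position: [519.3, 112.1, 174.1]
tool_rot: [-0.001, -0.059, 0.998, 0.0]
ft_force: [-4.6, -0.3, -5.7]
finger_gap: 8.6
grip_force: 60.0
```

Emit:
{"method": "move_arm", "body": {"rows": [[[0,0,0,0,0,-1,0],[0,0,0,0,0,-1,0],[0,0,0,0,0,0,0]]]}}

```text
clock: 15.38
position: [519.5, 112.1, 172.0]
tool_rot: [-0.001, -0.059, 0.998, 0.0]
ft_force: [-3.6, 0.1, -10.0]
finger_gap: 8.6
grip_force: 60.0
```

Emit:
{"method": "move_arm", "body": {"rows": [[[0,0,0,0,0,-1,0],[0,0,0,0,0,-1,0],[0,0,0,0,0,0,0]]]}}

```text
clock: 15.75
position: [520.0, 112.1, 170.7]
tool_rot: [-0.0, -0.059, 0.998, 0.0]
ft_force: [-3.0, 0.2, -10.2]
finger_gap: 8.4
grip_force: 60.0
```

Emit:
{"method": "move_arm", "body": {"rows": [[[0,0,0,0,0,-1,0],[0,0,0,0,0,-1,0],[0,0,0,0,0,0,0]]]}}

```text
clock: 16.12
position: [521.3, 112.1, 170.2]
tool_rot: [0.002, -0.059, 0.998, -0.0]
ft_force: [0.3, -0.9, -2.6]
finger_gap: 8.4
grip_force: 60.0
```

Emit:
{"method": "move_arm", "body": {"rows": [[[0,0,0,0,0,-1,0],[0,0,0,0,0,-1,0],[0,0,0,0,0,0,0]]]}}

```text
clock: 16.5
position: [520.1, 112.1, 167.0]
tool_rot: [-0.0, -0.059, 0.998, 0.0]
ft_force: [0.3, -0.8, -3.8]
finger_gap: 8.4
grip_force: 60.0
```

The force fell back to the bare weight, so the gate has snapped shut. Now I'll centre the arch over the bar and lower gently.

Emit:
{"method": "move_arm", "body": {"rows": [[[0,0,0,2,0.2,0,0],[0,0,0,2,0.2,0,0],[0,0,0,2,0.2,0,0],[0,0,0,2,0.2,-1,0],[0,0,0,0,0,-1,0],[0,0,0,0,0,-1,0],[0,0,0,0,0,0,0]]]}}

```text
clock: 17.38
position: [528.0, 113.0, 163.9]
tool_rot: [-0.0, -0.059, 0.998, -0.0]
ft_force: [-1.0, 0.8, -2.5]
finger_gap: 8.1
grip_force: 60.0
```

Emit:
{"method": "move_arm", "body": {"rows": [[[0,0,0,0,0,-1,0],[0,0,0,0,0,0,0]]]}}

```text
clock: 17.62
position: [528.1, 112.9, 163.0]
tool_rot: [-0.0, -0.059, 0.998, -0.0]
ft_force: [-0.0, 0.4, -3.8]
finger_gap: 8.3
grip_force: 60.0
```

Emit:
{"method": "move_arm", "body": {"rows": [[[0,0,0,0,0,-1,0],[0,0,0,0,0,0,0]]]}}

```text
clock: 17.88
position: [528.2, 112.9, 162.2]
tool_rot: [0.0, -0.059, 0.998, -0.0]
ft_force: [-0.7, -1.2, -3.4]
finger_gap: 8.4
grip_force: 60.0
```

Emit:
{"method": "move_arm", "body": {"rows": [[[0,0,0,0,0,-1,0],[0,0,0,0,0,0,0]]]}}

```text
clock: 18.12
position: [528.5, 112.9, 161.9]
tool_rot: [0.0, -0.059, 0.998, -0.0]
ft_force: [-1.9, -0.5, 2.4]
finger_gap: 8.6
grip_force: 60.0
```

Emit:
{"method": "move_arm", "body": {"rows": [[[0,0,0,0,0,-0.7,0],[0,0,0,0,0,0,0]]]}}

```text
clock: 18.38
position: [528.6, 113.0, 161.6]
tool_rot: [0.001, -0.059, 0.998, -0.0]
ft_force: [-3.7, 0.0, 6.2]
finger_gap: 8.4
grip_force: 60.0
```

Emit:
{"method": "move_arm", "body": {"rows": [[[0,0,0,0,0,0.9,0],[0,0,0,0,0,0,0],[0,0,0,0,0,0,0]]], "newtons": 10}}

```text
clock: 18.75
position: [528.8, 112.9, 161.6]
tool_rot: [0.001, -0.059, 0.998, -0.0]
ft_force: [1.6, -0.5, 1.1]
finger_gap: 8.8
grip_force: 10.0
```

Emit:
{"method": "move_arm", "body": {"rows": [[[0,0,0,0,0,0,0.12],[0,0,0,0,0,0,0.16],[0,0,0,0,0,0,0.25],[0,0,0,0,0,0,0.4],[0,0,0,0,0,0,0.4],[0,0,0,0,0,0,0.4]]]}}

```text
clock: 19.5
position: [528.2, 112.9, 161.3]
tool_rot: [0.0, -0.059, 0.998, -0.0]
ft_force: [0.5, -0.1, -0.2]
finger_gap: 36.9
grip_force: 0.0
```

Run:
```python
from tilt import *
im,d,X,T,K,D=cloud("scene");o=r.get_obs();print(o["position"],o["ft_force"],o["finger_gap"])
print(fit(X,(558,117),42,50))
cv2.imwrite("pics/s6.png",cv2.resize(im[50:170,270:390],(600,600),interpolation=2))
```

```text
[528.14470054 112.91234487 161.2861912 ] [ 0.34862381 -0.34456064  0.13119929] 37.283754046259055
(array([ 5.57914139e+02,  1.17896866e+02,  4.18565719e+01, -7.89358128e-03,
        4.92643486e-03]), 933, np.float64(1.6356785096812132))
```

View pics/s6.png

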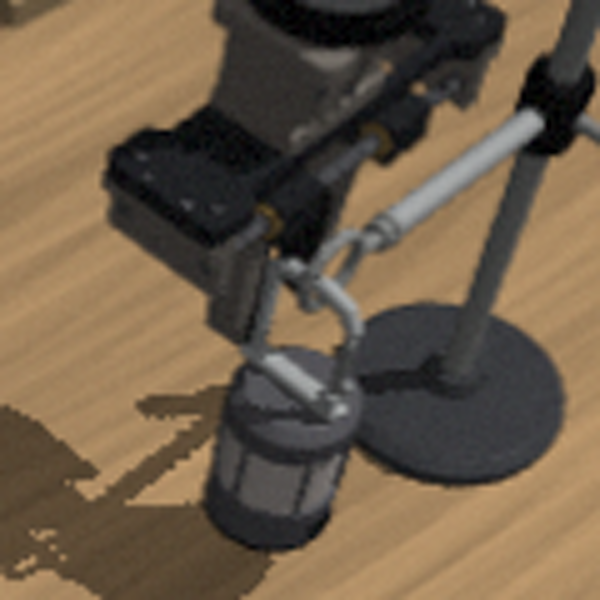

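The picture shows the light hanging upright from the ring (crop (315,285)), with the gate shut and the open fingers clear on either side of the spine. I'll back straight out along the hole's axis.

Emit:
{"method": "move_arm", "body": {"rows": [[[0,0,0,-5,-0.6,0,0.4],[0,0,0,-12,-1.5,0,0.4],[0,0,0,-20,-2.4,0,0.4],[0,0,0,-30,-3.6,0,0.4],[0,0,0,-30,-3.6,0,0.4],[0,0,0,0,0,0,0.4],[0,0,0,0,0,0,0.4],[0,0,0,0,0,0,0.4],[0,0,0,0,0,0,0.4],[0,0,0,0,0,0,0.4]]]}}

```text
clock: 20.8
position: [431.4, 101.2, 161.2]
tool_rot: [-0.0, -0.059, 0.998, 0.0]
ft_force: [0.6, 0.8, 0.7]
finger_gap: 37.1
grip_force: 0.0
```

Run:
```python
from tilt import *
for i in range(2):
    im,d,X,T,K,D=cloud("scene");print(fit(X,(558,117),42,50)[0].round(3))
print(r.finish_job())
```

```text
[ 5.57738e+02  1.17656e+02  4.18870e+01 -4.00000e-03  1.00000e-02]
[5.57416e+02 1.17541e+02 4.16200e+01 5.00000e-03 1.40000e-02]
the job is handed in; nothing more can be done
None
```

The job is handed in at about 21 s: the light hangs upright and nearly still from the eye with its gate shut, about 42 mm above the bench, and the gripper is clear. Measured push forces stayed around 10 N or less. The hand-in returned no verdict.

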